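# Load the decorating press and slide it home

### The job

Pull the press's carriage by its red handle all the way out to its loading stop, then set the house-shaped tile gently down in the house-shaped pocket, painted face up and lying flat, and let go of it. With the tile in place, slide the carriage fully home against the stop under the press head. Leave the other tiles and everything else on the bench where they are.

Things in the scene. Friction and masses are not known exactly. Their poses are not given: they have to be found in the camera images.
- press: fixed press, turned up to 0.2 rad: grey base plate 170 (x) by 530 (y) mm with two steel rails along y, dark stop blocks 48 mm tall at both rail ends, and at its +y end a blue column (y 205 to 265 mm, 300 mm tall) with an arm that carries the head. Origin on the bench, in the middle of the rails; +y runs along the rails towards the head, +z up
- head (a point): lowest point of the press head, a terracotta-coloured dome 64 mm across, 100 mm above the bench, at y = 100 mm of the press; fixed. Above it a metal block 80 by 80 mm begins 145 mm above the bench: the hand cannot go under it. Axes as the press
- carriage (a joint): slide of the carriage along the press's +y axis, in m: 0 = pulled fully out against the loading stop, 0.16 = fully home against the stop under the head. Starts in between. About 2 N of friction plus 6 N per m/s; stays where it is left, hard stop at both ends. The carriage is an aluminium plate 120 (x) by 232 (y) mm, its top 46 mm above the bench
- handle (a point): centre of the carriage's red upright handle, 76 mm above the bench: a block 22 mm wide (x, across the rails) by 30 mm (y), reaching from 54 to 96 mm above the bench, on a dark foot 30 by 34 mm that is 10 mm high on the carriage plate. Axes as the press. 130 mm from the pocket point along -y, on the side away from the head
- pocket (a point): point on the floor of the house-shaped pocket on the carriage (blue walls, 8 x 8 mm), 46 mm above the bench. Axes as the press: the house's peak points to +y, to the head. The pocket is the tile's outline with 2 mm clearance all round; seated, the tile's origin and axes are at this point. The side walls are open at y -17 to 17 mm for the fingers. Press y is -60 mm at joint 0, 100 mm at 0.16
- house_tile: white ceramic tile shaped as a gabled house, 16 mm thick, about 0.12 kg, brown door and roof edges and two blue windows painted on its top; lies face up on the bench. Origin on the underside near the centre of mass; +y to the peak, +z up. The house walls are the sides x = -30 and 30 mm, from y = -33 to 17 mm; roof edges run at 45 degrees from there to the peak at y = 47 mm
- round_tile: white round tile, 70 mm across, 16 mm thick, yellow spot; origin at the centre of its underside. Not to be moved
- oblong_tile: white rectangular tile 50 (x) by 70 (y) mm, 16 mm thick, two green stripes; origin at the centre of its underside. Not to be moved. The three tiles lie at least 110 mm apart (centres), and any of them may be in any of the three places on the robot's right
- glaze_jar: terracotta-coloured jar with yellow lid, 68 mm across, 75 mm tall, beyond the press; origin under its centre. Not to be moved
- slip_bottle: white squeeze bottle with a red nozzle, 56 mm across, 145 mm tall, beyond the press; origin under its centre. Not to be moved
- gnome: unpainted white gnome figure with a terracotta hat, 62 mm across, 134 mm tall, beyond the press; origin under its centre. Not to be moved
- brush: brush 180 mm long, wooden handle, lying on the bench beyond the tiles; origin at its middle. Not to be moved
Things that resemble listed ones, but are neither listed nor needed, are in the scene too. What is shaped like the house_tile but orange or turquoise is not meant.

How it is judged:
By the outcome, as a careful person would: the job done as asked, in the order asked, and still so for the second after the job is handed in, with the robot touching nothing.
It also fails if it takes over 69 s, if anything falls off the work surface, if the arm or the gripper's body presses on something with over 40 N, if the wrist force passes 120 N, or if a joint passes its speed limit or range.

### The arm

A 7-joint arm with a two-finger parallel gripper is mounted at the origin on the work surface. World frame = base frame: x ahead of the robot, y to its left, z up, the work surface at z = 0. Lengths are in m, angles in rad, forces in N, time in s.
With the tool pointing down it reaches from about 0.4 to 0.85 m from the base axis. Payload 10.4 kg.
Tool frame: the origin (TCP) lies midway between the tips of the shut fingers; the grasp point (between the pads) lies r.grip_point_offset behind it (r.grip_point_offset is the distance from the TCP to the grasp point, in m); z points along the fingers, y is the line along which they close (so a half turn about z gives the same grasp; the last joint's range is limited). The gripper opens to 87 mm and grips with 3 to 60 N. Pads are 19 mm wide; open, the fingers measure 117 mm over their backs; the gripper's body (75 mm by 190 mm) begins 51 mm behind the grasp point.
Start: joints at [1.1, 0.332, -0.065, 1.46, 0.022, 1.35, -0.088], TCP at [0.271, -0.563, 0.223] pointing down, gripper open.
Joint ranges: [-2.6, 2.6], [-0.5, 2.12], [-1.47, 1.34], [0.16, 2.42], [-1.27, 4.41], [0.06, 2.06], [-2.6, 2.6]. Speed limits (rad/s): [2.22, 2.22, 2.79, 2.79, 3.14, 3.14, 3.14].

### API

Orientations are given as a unit quaternion [x, y, z, w].
In Python, from bench import r gives the robot as it stands.
- The arm moves only by the tool play_rows, never from a script. Its arguments are lists of equal length, an entry for each row: "claw": the closure, from 0 (fully open) to 1 (shut); "delta_pos": the shift along the tool's x, y, z scaled (see below), a list of three; "delta_rot": the turn, a rotation vector about the tool's x, y, z scaled (see below), a list of three. A call has 1 to 8 rows; each row shifts and turns the commanded pose from where the row before left it, along the tool's axes as they then stand; what a row does not reach is not made up. The controller multiplies each number of a shift by 200 mm and each number of a turn by pi rad. A row lasts 1/10 s, in which the tool goes at most 50 mm and 8.59 degrees, less where a joint would pass 70% of its speed; a pose out of reach is approached as far as the arm can. A call with a number of a shift or a turn outside -1 to 1 is refused whole. A call with a gripper value outside its range is refused whole. The fingers move at their own pace and stop on an object; "squeeze" is the grip in N (left out, the last holds). Time passes only in rows, so rows that do not move let the fingers close. It gives the time, the measured TCP pose, the force, the opening and the grip force at its end, in the units of the state.
- r.read_state(): the state, without advancing time (a new reading comes with each control period).
- r.camera(name): name is "scene" or "top" or "wrist"; returns a dict with "pixels" (480x640x3 uint8, red, green, blue), "camera_matrix" (3x3 intrinsics, pixels), "cam_to_world" (4x4, takes a point from camera to world coordinates); the wrist camera has in their place "hand_eye" (4x4, takes a point from camera to tool coordinates, whose origin is the TCP and whose axes are the flange's). Camera axes: x right, y up, looking along -z (the intrinsics and any distortion apply to the point x, -y, -z); pixel columns grow to the right and rows downward; lengths in m; the calibration is good to about 2 mm. A picture is of the moment at which its call begins: read the wrist's pose just before it. There is no depth.
- r.close_job(): hands the job in; it is judged then, once.
The state is a dict: "time": time; "joint_positions": joint angles; "joint_vel": joint speeds; "joint_torque": joint torques, N m; "ee_pos": TCP position; "eef_rot": TCP orientation; "ft_force": force on the tool from outside, world axes, zero at the start; "torque": the same for the moment, N m; "width": finger opening in m; "grip_force": force on a finger pad.
Only numpy, scipy, OpenCV 4.12 (cv2) and the standard library are available. Lean on these libraries where they do the work, as an engineer would, in place of code of your own. Each camera call takes 0.05 s, during which the arm holds its last target. There are 200 camera calls.

## Working session

There is one attempt and no reset: what is moved stays moved. The work goes in short steps, Python scripts to look and compute and a tool call to move; the robot and the scene stay as the last step left them, time stands still between calls to the robot, and variables do not carry over. Pictures are saved under pics/ and viewed, at most 10 in all, crops included, and the job is handed in when it is done.

Besides the shell and the picture viewer there is one more tool, called by a JSON object that holds its "fn" and its "kwargs". play_rows: Moves the arm, as the interface text tells. Shifts and turns lie within -1 to 1; 1 stands for 200 mm of shift or pi rad of turn. Its arguments: {"type":"object","properties":{"claw":{"type":"array"},"delta_pos":{"type":"array"},"delta_rot":{"type":"array"},"squeeze":{"type":"number"}},"required":["claw","delta_pos","delta_rot"]}

```bash
mkdir -p pics; ls; python3 - <<'E'
from bench import r
import cv2,numpy as np,pickle
s=r.read_state();print(s['time'],s['ee_pos'],s['eef_rot'],r.grip_point_offset,s['width'],s['ft_force'])
d={}
for n in('scene','top'):
    c=r.camera(n);d[n]=c;cv2.imwrite(f'pics/{n}0.png',c['pixels'][:,:,::-1]);print(n,c.keys());print(c['camera_matrix'],c['cam_to_world'])
pickle.dump(d,open('c0.pkl','wb'))
E
```

```text
pics
0.0 [ 0.27044356 -0.56300084  0.22172601] [ 9.75030327e-01  2.22070507e-01 -2.07367609e-04 -7.12948803e-04] 0.0187 0.08711183513639333 [1.13242819 0.69775013 1.24911838]
scene dict_keys(['pixels', 'camera_matrix', 'cam_to_world'])
[[496.62741528   0.         318.81125625]
 [  0.         496.62741528 243.35063631]
 [  0.           0.           1.        ]] [[ 0.16139446 -0.83018343  0.53361719  1.15064324]
 [ 0.98682316  0.12946582 -0.09704975 -0.25880823]
 [ 0.01148391  0.54224909  0.8401393   0.97718673]
 [ 0.          0.          0.          1.        ]]
top dict_keys(['pixels', 'camera_matrix', 'cam_to_world'])
[[543.01290636   0.         323.21513541]
 [  0.         543.01290636 240.23615968]
 [  0.           0.           1.        ]] [[-0.04457273  0.97774644 -0.20500042  0.34573025]
 [-0.99900218 -0.04304591  0.01190375 -0.14920898]
 [ 0.00281442  0.20532645  0.97868949  1.30237831]
 [ 0.          0.          0.          1.        ]]
```

View pics/scene0.png

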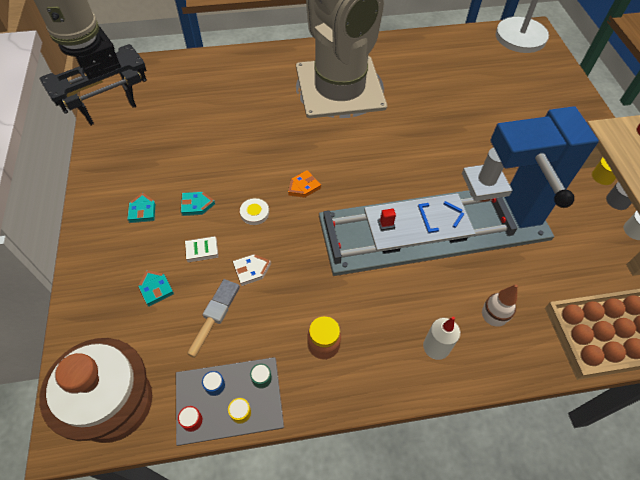

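View pics/top0.png

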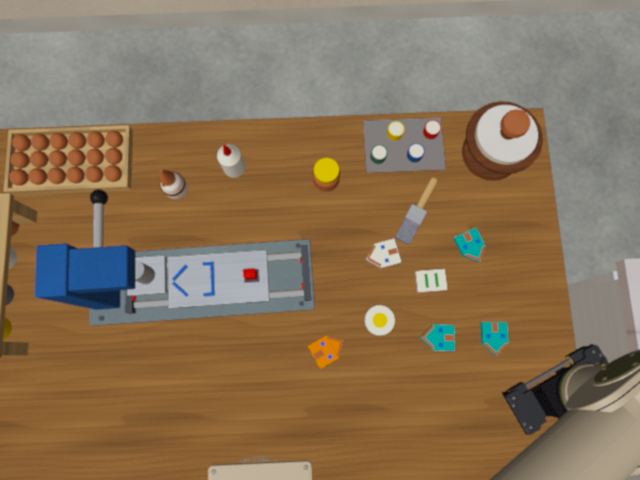

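The scene view shows the house tile at (251,267), the red handle at (388,217) and the pocket at about (440,215). In the top view they are at (384,254), (250,274) and (195,280). The tile's peak points roughly to +y.

```bash
cat > h.py <<'E'
import numpy as np,cv2
from scipy.spatial.transform import Rotation as R
def ray(c,uv,T=None):
    T=c['cam_to_world'] if T is None else T
    K=c['camera_matrix'];uv=np.atleast_2d(np.asarray(uv,float))
    d=np.c_[(uv[:,0]-K[0,2])/K[0,0],-(uv[:,1]-K[1,2])/K[1,1],-np.ones(len(uv))]@T[:3,:3].T
    return T[:3,3],d/np.linalg.norm(d,axis=1)[:,None]
def plane(c,uv,z,T=None):
    o,d=ray(c,uv,T);return o+d*((z-o[2])/d[:,2])[:,None]
def tri(rays):
    A=0;b=0
    for o,d in rays:
        d=d.ravel();P=np.eye(3)-np.outer(d,d);A=A+P;b=b+P@o
    x=np.linalg.solve(A,b);return x,[np.linalg.norm(np.cross(x-o,d.ravel())) for o,d in rays]
def hsv(c): return cv2.cvtColor(c['pixels'],cv2.COLOR_RGB2HSV)
def blobs(m,amin=20):
    n,l,s,ce=cv2.connectedComponentsWithStats(m.astype(np.uint8));return [(s[i,4],ce[i].round(1),s[i,:4],l==i) for i in range(1,n) if s[i,4]>=amin]
def toolT(s):
    T=np.eye(4);T[:3,:3]=R.from_quat(s['eef_rot']).as_matrix();T[:3,3]=s['ee_pos'];return T
E
python3 - <<'E'
from h import *;import pickle
d=pickle.load(open('c0.pkl','rb'))
for n,c in d.items():
    h=hsv(c);H,S,V=[h[...,i].astype(int) for i in range(3)]
    for nm,m in dict(red=((H<6)|(H>174))&(S>180)&(V>90),blue=(H>100)&(H<122)&(S>130)&(V>80),white=(S<40)&(V>200)).items():
        for a,ce,b,_ in blobs(m): print(n,nm,a,ce,b)
E
```

```text
scene red 172 [387.8 216.6] [382 209  14  17]
scene red 66 [449.4 325.5] [445 321   9  10]
scene red 93 [194.6 421.7] [179 407  23  22]
scene blue 508 [596.5   8.8] [578   0  36  27]
scene blue 120 [633.    6.8] [625   0  15  13]
scene blue 426 [624.4  53.1] [609  32  31  43]
scene blue 1081 [573.1 125.9] [549 107  50  39]
scene blue 1674 [531.2 134. ] [498 116  69  37]
scene blue 104 [455.5 212.6] [444 201  20  26]
scene blue 137 [426.2 217.6] [419 203  20  29]
scene blue 64 [213.5 383.2] [202 371  22  21]
scene white 1043 [522.4  32.2] [498  17  50  30]
scene white 35 [28.8 44.7] [22 36 12 14]
scene white 1994 [10.  91.5] [  0  46  30 121]
scene white 29 [473.7 168.3] [465 166  17   8]
scene white 61 [503.9 183.8] [498 173  13  19]
scene white 32 [481.8 192.4] [475 190  16   5]
scene white 347 [253.7 209.7] [240 199  28  22]
scene white 26 [460.2 205.2] [456 201   9  10]
scene white 49 [383.6 204.9] [366 202  39   8]
scene white 23 [446.5 208. ] [442 204  13   8]
scene white 34 [378.5 217.5] [376 208   7  24]
scene white 38 [637.1 216.5] [635 211   5  12]
scene white 29 [  1.6 239.
[... 562 characters left out ...]
[244 269  13  11]
top blue 40 [412.4 158. ] [408 152  12  10]
top blue 4586 [ 79.8 272.2] [ 35 244  95  65]
top blue 130 [210.4 278.4] [203 262  11  34]
top blue 48 [179.8 271.8] [173 265  14  15]
top blue 46 [179.8 288.8] [173 283  14  13]
top white 1656 [503.6 137.2] [478 106  59  55]
top white 112 [395.7 128.3] [390 123  12  12]
top white 117 [432.6 126.8] [427 122  13  11]
top white 108 [416.  150.2] [410 145  13  11]
top white 111 [378.8 151.7] [373 146  12  12]
top white 141 [224.9 159.2] [218 151  16  15]
top white 45 [169.2 188. ] [163 185  12   6]
top white 404 [384.9 253.3] [371 240  29  27]
top white 407 [430.8 280.1] [417 270  29  21]
top white 424 [379.4 320. ] [366 306  28  29]
```

```bash
python3 - <<'E'
from h import *;import pickle
from bench import r
d=pickle.load(open('c0.pkl','rb'));t,s=d['top'],d['scene']
print('handle',tri([ray(t,[250,273.8]),ray(s,[387.8,216.6])]))
print('handle z', plane(t,[[250,273.8]],.09),plane(s,[[387.8,216.6]],.08))
print('tile',plane(t,[[384.9,253.3]],.016),plane(s,[[249.2,267.4]],.016),tri([ray(t,[384.9,253.3]),ray(s,[249.2,267.4])]))
print('round',plane(t,[[379.4,320]],.016),'oblong',plane(t,[[430.8,280.1]],.016))
print('backwall',plane(t,[[210.4,278.4]],.054),'roofs',plane(t,[[179.8,271.8],[179.8,288.8]],.054))
# base plate corners by eye for yaw
h=hsv(t);H,S,V=[h[...,i].astype(int) for i in range(3)]
m=(H>100)&(H<122)&(S>130)&(V>80);b=[x for x in blobs(m) if 125<x[0]<140 and x[1][0]>200][0]
ys,xs=np.nonzero(b[3]);print('backwall bbox',b[2])
w=c=r.camera('wrist');print(w['camera_matrix'],w['hand_eye'])
E
```

```text
handle (array([0.5321671 , 0.00755469, 0.07701132]), [np.float64(0.0017817920671312226), np.float64(0.0017817920671312287)])
handle z [[0.52980121 0.00415202 0.09      ]] [[0.53438589 0.00847059 0.08      ]]
tile [[ 0.57651784 -0.31188816  0.016     ]] [[ 0.57920989 -0.31145232  0.016     ]] (array([ 0.57714843, -0.31197505,  0.01262166]), [np.float64(0.0003391250179789082), np.float64(0.0003391250179789615)])
round [[ 0.4181333  -0.28816566  0.016     ]] oblong [[ 0.50683851 -0.41688579  0.016     ]]
backwall [[0.52857415 0.10038006 0.054     ]] roofs [[0.54713295 0.17120027 0.054     ]
 [0.50753803 0.17082216 0.054     ]]
backwall bbox [203 262  11  34]
[[359.47528361   0.         322.95577962]
 [  0.         359.47528361 230.42354514]
 [  0.           0.           1.        ]] [[-8.42262800e-04  9.54972994e-01  2.96691543e-01  8.15127892e-02]
 [ 9.99999596e-01  7.10731093e-04  5.51190163e-04  8.02625196e-04]
 [ 3.15503816e-04  2.96691887e-01 -9.54973206e-01 -1.61124017e-01]
 [ 0.00000000e+00  0.00000000e+00  0.00000000e+00  1.00000000e+00]]
```

```bash
cat >> h.py <<'E'
def plan(pos,yaw_deg,n,s,level=True):
    """rows (tool axes, scaled) from measured state s to TCP pos, tool y at world angle yaw_deg, tool down"""
    T=toolT(s);y=np.radians(yaw_deg)
    G=np.c_[[-np.sin(y),np.cos(y),0],[np.cos(y),np.sin(y),0],[0,0,-1.]]
    rv=R.from_matrix(T[:3,:3].T@G).as_rotvec()/n
    step=(np.array(pos)-T[:3,3])/n;Q=T[:3,:3]
    for i in range(n):
        print((Q.T@step/.2).round(3).tolist(),(rv/np.pi).round(4).tolist());Q=Q@R.from_rotvec(rv).as_matrix()
E
python3 - <<'E'
from h import *;from bench import r
plan([.577,-.33,.25],5,16,r.read_state())
E
```

```text
[0.118, -0.024, -0.009] [-0.0, -0.0, -0.0241]
[0.119, -0.015, -0.009] [-0.0, -0.0, -0.0241]
[0.12, -0.006, -0.009] [-0.0, -0.0, -0.0241]
[0.12, 0.003, -0.009] [-0.0, -0.0, -0.0241]
[0.12, 0.012, -0.009] [-0.0, -0.0, -0.0241]
[0.118, 0.021, -0.009] [-0.0, -0.0, -0.0241]
[0.117, 0.03, -0.009] [-0.0, -0.0, -0.0241]
[0.114, 0.039, -0.009] [-0.0, -0.0, -0.0241]
[0.111, 0.047, -0.009] [-0.0, -0.0, -0.0241]
[0.107, 0.055, -0.009] [-0.0, -0.0, -0.0241]
[0.102, 0.063, -0.009] [-0.0, -0.0, -0.0241]
[0.097, 0.071, -0.009] [-0.0, -0.0, -0.0241]
[0.092, 0.078, -0.009] [-0.0, -0.0, -0.0241]
[0.085, 0.085, -0.009] [-0.0, -0.0, -0.0241]
[0.079, 0.091, -0.009] [-0.0, -0.0, -0.0241]
[0.072, 0.097, -0.009] [-0.0, -0.0, -0.0241]
```

{"fn": "play_rows", "kwargs": {"claw": [0, 0, 0, 0, 0, 0, 0, 0], "delta_pos": [[0.118, -0.024, -0.009], [0.119, -0.015, -0.009], [0.12, -0.006, -0.009], [0.12, 0.003, -0.009], [0.12, 0.012, -0.009], [0.118, 0.021, -0.009], [0.117, 0.03, -0.009], [0.114, 0.039, -0.009]], "delta_rot": [[0, 0, -0.024], [0, 0, -0.024], [0, 0, -0.024], [0, 0, -0.024], [0, 0, -0.024], [0, 0, -0.024], [0, 0, -0.024], [0, 0, -0.024]]}}

```text
time: 0.95
ee_pos: [0.4246, -0.4464, 0.2368]
eef_rot: [0.864, 0.503, -0.0, -0.0]
ft_force: [1.0, -0.2, 0.8]
width: 0.0867
grip_force: 0.0
```

{"fn": "play_rows", "kwargs": {"claw": [0, 0, 0, 0, 0, 0, 0, 0], "delta_pos": [[0.111, 0.047, -0.009], [0.107, 0.055, -0.009], [0.102, 0.063, -0.009], [0.097, 0.071, -0.009], [0.092, 0.078, -0.009], [0.085, 0.085, -0.009], [0.079, 0.091, -0.009], [0.072, 0.097, -0.009]], "delta_rot": [[0, 0, -0.024], [0, 0, -0.024], [0, 0, -0.024], [0, 0, -0.024], [0, 0, -0.024], [0, 0, -0.024], [0, 0, -0.024], [0, 0, -0.024]]}}

```text
time: 1.75
ee_pos: [0.5782, -0.3303, 0.2511]
eef_rot: [0.676, 0.737, -0.0, -0.0]
ft_force: [-0.7, -0.2, -0.1]
width: 0.0869
grip_force: 0.0
```

{"fn": "play_rows", "kwargs": {"claw": [0, 0], "delta_pos": [[0, 0, 0], [0, 0, 0]], "delta_rot": [[0, 0, 0], [0, 0, 0]]}}

```text
time: 1.95
ee_pos: [0.5776, -0.3307, 0.2509]
eef_rot: [0.677, 0.736, -0.0, -0.0]
ft_force: [-0.9, 0.6, 0.4]
width: 0.087
grip_force: 0.0
```

```bash
cat >> h.py <<'E'
def snap(r,name):
    import pickle
    s=r.read_state();c=r.camera('wrist');c['cam_to_world']=toolT(s)@c['hand_eye']
    pickle.dump((s,c),open(name+'.pkl','wb'));cv2.imwrite(f'pics/{name}.png',c['pixels'][:,:,::-1])
    t=toolT(s);print(name,s['time'],s['ee_pos'].round(4),'toolx',t[:3,0].round(3),'tooly',t[:3,1].round(3),'F',s['ft_force'].round(1),s['joint_positions'].round(2));return s,c
E
python3 - <<'E'
from h import *;from bench import r
s,c=snap(r,'w1')
plan([.53,-.01,.25],2,10,s)
E
```

```text
w1 1.95 [ 0.5776 -0.3307  0.2509] toolx [-0.083  0.997  0.   ] tooly [ 0.997  0.083 -0.001] F [-0.9  0.6  0.4] [ 0.73  0.44 -0.39  1.28  0.17  1.45  0.43]
[0.162, -0.01, 0.001] [-0.0, -0.0, 0.0015]
[0.162, -0.011, 0.0] [-0.0, -0.0, 0.0015]
[0.162, -0.012, 0.0] [-0.0, -0.0, 0.0015]
[0.162, -0.013, 0.0] [-0.0, -0.0, 0.0015]
[0.162, -0.014, 0.0] [-0.0, -0.0, 0.0015]
[0.161, -0.014, 0.0] [-0.0, -0.0, 0.0015]
[0.161, -0.015, 0.0] [-0.0, -0.0, 0.0015]
[0.161, -0.016, 0.0] [-0.0, -0.0, 0.0015]
[0.161, -0.017, 0.0] [-0.0, -0.0, 0.0015]
[0.161, -0.017, 0.0] [-0.0, -0.0, 0.0015]
```

View pics/w1.png

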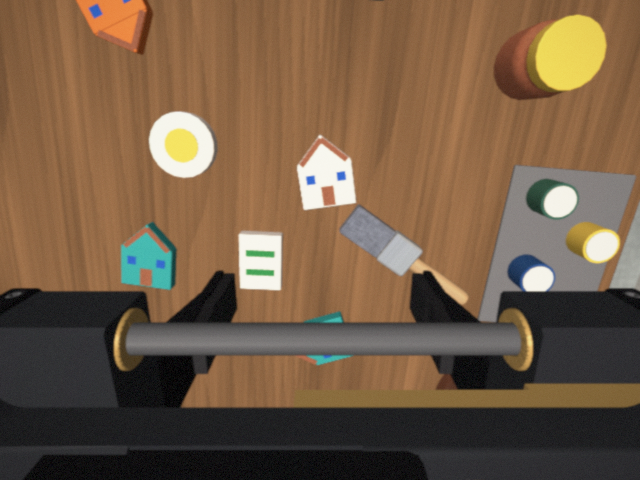

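The wrist view shows the white house tile at about (326,175), peak at (320,137), and the oblong and round tiles at (260,260) and (182,145).

{"fn": "play_rows", "kwargs": {"claw": [0, 0, 0, 0], "delta_pos": [[0.162, -0.01, 0], [0.162, -0.011, 0], [0, 0, 0], [0, 0, 0]], "delta_rot": [[0, 0, 0.0015], [0, 0, 0.0015], [0, 0, 0], [0, 0, 0]]}}

```text
time: 2.4
ee_pos: [0.5676, -0.2674, 0.2518]
eef_rot: [0.681, 0.732, -0.0, 0.0]
ft_force: [0.6, -1.0, -0.2]
width: 0.0871
grip_force: 0.0
```

```bash
python3 - <<'E'
from h import *;from bench import r
s,c=snap(r,'w2')
E
```

```text
w2 2.4 [ 0.5676 -0.2674  0.2518] toolx [-0.073  0.997 -0.001] tooly [0.997 0.073 0.   ] F [ 0.6 -1.  -0.2] [ 0.69  0.36 -0.42  1.39  0.15  1.42  0.34]
```

{"fn": "play_rows", "kwargs": {"claw": [0, 0, 0, 0, 0, 0, 0, 0], "delta_pos": [[0.162, -0.012, 0], [0.162, -0.013, 0], [0.162, -0.014, 0], [0.161, -0.014, 0], [0.161, -0.015, 0], [0.161, -0.016, 0], [0.161, -0.017, 0], [0.161, -0.017, 0]], "delta_rot": [[0, 0, 0.0015], [0, 0, 0.0015], [0, 0, 0.0015], [0, 0, 0.0015], [0, 0, 0.0015], [0, 0, 0.0015], [0, 0, 0.0015], [0, 0, 0.0015]]}}

```text
time: 3.25
ee_pos: [0.5298, -0.0109, 0.2514]
eef_rot: [0.695, 0.719, -0.0, 0.0]
ft_force: [0.3, 0.3, -1.0]
width: 0.0872
grip_force: 0.0
```

{"fn": "play_rows", "kwargs": {"claw": [0, 0], "delta_pos": [[0, 0, 0], [0, 0, 0]], "delta_rot": [[0, 0, 0], [0, 0, 0]]}}

```text
time: 3.45
ee_pos: [0.5301, -0.0113, 0.2514]
eef_rot: [0.695, 0.719, -0.0, 0.0]
ft_force: [-0.3, -1.3, 0.4]
width: 0.087
grip_force: 0.0
```

```bash
python3 - <<'E'
from h import *;from bench import r
import pickle
s,c=snap(r,'w3')
for n in('w1','w2'):
    s,c=pickle.load(open(n+'.pkl','rb'));h=hsv(c);H,S,V=[h[...,i].astype(int) for i in range(3)]
    for nm,m in dict(white=(S<40)&(V>180),blue=(H>105)&(H<125)&(S>150)&(V>100)).items():
        for a,ce,b,_ in blobs(m,20): print(n,nm,a,ce,b)
E
```

```text
w3 3.45 [ 0.5301 -0.0113  0.2514] toolx [-0.035  0.999 -0.001] tooly [0.999 0.035 0.   ] F [-0.3 -1.3  0.4] [ 0.46  0.15 -0.58  1.64  0.09  1.37 -0.09]
w1 white 2378 [181.4 143.6] [149 112  65  65]
w1 white 2286 [325.5 178.6] [297 144  59  66]
w1 white 803 [560.  201.1] [544 186  33  31]
w1 white 1957 [259.9 260.1] [239 232  43  58]
w1 white 651 [601.3 246.1] [587 232  30  29]
w1 white 893 [399.5 254.2] [379 235  42  39]
w1 white 627 [537.8 278.9] [523 266  31  25]
w1 blue 69 [95.1 10.7] [90  6 11 11]
w1 blue 43 [340.8 175.6] [338 172   7   8]
w1 blue 42 [310.2 179.8] [307 177   7   7]
w1 blue 45 [131.1 259.7] [128 257   7   7]
w1 blue 141 [525.7 265.9] [516 257  28  31]
w1 blue 45 [160.1 263.9] [157 261   7   7]
w2 white 211 [253.5  14. ] [250   0   9  29]
w2 white 281 [349.7  16.7] [345   0  11  33]
w2 white 2074 [192.5 202.3] [162 173  62  60]
w2 white 1974 [329.8 233. ] [303 202  56  59]
w2 white 705 [553.5 254.1] [538 240  32  29]
w2 white 1265 [267.3 299.7] [247 280  41  43]
w2 white 170 [595.1 286.7] [582 282  26   9]
w2 white 642 [397.9 301.9] [381 284  29  36]
w2 blue 61 [139.4  69.6] [135  65  10  10]
w2 blue 55 [110.9  83.6] [107  79   9  10]
w2 blue 34 [344.5 230. ] [342 227   6   7]
w2 blue 35 [315.4 234.4] [313 232   6   6]
w2 blue 38 [172.6 312.2] [169 309   8   7]
w2 blue 32 [324.1 373.4] [321 371   7   6]
```

View pics/w3.png

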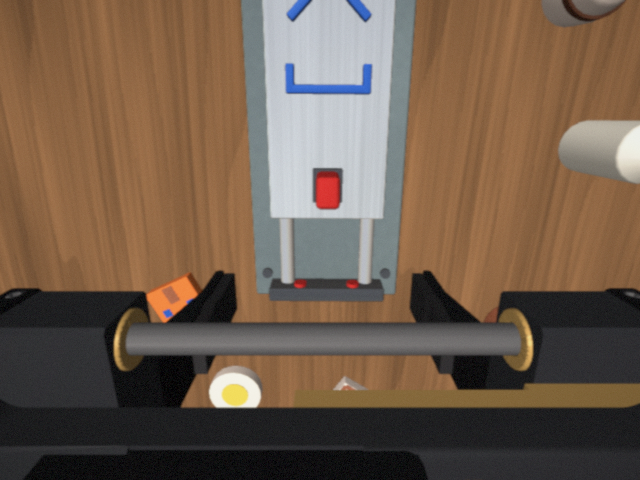

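The wrist view shows the red handle at (327,189), the pocket's back wall along row 89 (cols 286–372) and the loading-stop block at row 290.

```bash
python3 - <<'E'
from h import *
import pickle
s,c=pickle.load(open('w3.pkl','rb'));h=hsv(c);H,S,V=[h[...,i].astype(int) for i in range(3)]
t=pickle.load(open('c0.pkl','rb'))['top'];sc=pickle.load(open('c0.pkl','rb'))['scene']
for a,ce,b,m in blobs(((H<6)|(H>174))&(S>150)&(V>60),60):
    top=m&(V>200);ct,_=cv2.findContours(m.astype(np.uint8),0,2);print('red',a,ce,b,top.sum(),cv2.minAreaRect(np.vstack(ct)), np.unique(V[m]//20,return_counts=True))
    if 310<ce[0]<340 and ce[1]<250: ceh=ce
    ys,xs=np.nonzero(m&(V>190)); 
    if len(xs)>30: print('bright',xs.mean(),ys.mean(),xs.min(),xs.max(),ys.min(),ys.max(),plane(c,[[xs.mean(),ys.mean()]],.096))
print('tri handle',tri([ray(c,ceh),ray(t,[250,273.8]),ray(sc,[387.8,216.6])]))
# back wall: outer lower edge line
bl=(H>105)&(H<125)&(S>130)&(V>60)
def line(pts):
    vx,vy,x,y=cv2.fitLine(pts.astype(np.float32),cv2.DIST_HUBER,0,.01,.01).ravel();return np.degrees(np.arctan2(vy,vx)),x,y
for a,ce,b,m in blobs(bl,100):
    print('blue',a,ce,b)
    if b[2]>70:
        x0=b[0];P=np.array([[x,np.nonzero(m[:,x])[0].max()] for x in range(x0+6,x0+b[2]-6)]);W=plane(c,P,.054)
        a1=line(W[:,:2]);print('backwall angle, outer mid',a1,W.mean(0),'ends',plane(c,[[x0,P[0,1]-6],[x0+b[2],P[-1,1]-6]],.054))
# plate edges
wt=(S<60)&(V>150)
for a,ce,b,m in blobs(wt,3000): print('plate',a,b)
L=[];Rr=[]
m=max(blobs(wt,3000),key=lambda q:q[0])[3]
for y in range(100,205):
    xs=np.nonzero(m[y,230:420])[0]+230;L.append([xs.min(),y]);Rr.append([xs.max()+1,y])
for P in (L,Rr): W=plane(c,np.array(P),.046);print('edge',line(W[:,:2]),W.mean(0))
# tile windows
w1=pickle.load(open('w1.pkl','rb'))[1];w2=pickle.load(open('w2.pkl','rb'))[1]
A=tri([ray(w1,[340.8,175.6]),ray(w2,[344.5,230.])]);B=tri([ray(w1,[310.2,179.8]),ray(w2,[315.4,234.4])])
print(A,B)
for w,m2 in((w1,[[340.8,175.6],[310.2,179.8]]),(w2,[[344.5,230.],[315.4,234.4]])):
    p=plane(w,m2,.016);print(p,np.degrees(np.arctan2(*(p[0]-p[1])[1::-1])))
    h=hsv(w);hh,ss,v=[h[...,i].astype(int) for i in range(3)]
    # white outline: side walls + bottom
    k=[q for q in blobs((ss<40)&(v>150),1500) if 320<q[1][0]<335][0]
    ct=max(cv2.findContours(k[3].astype(np.uint8),0,1)[0],key=cv2.contourArea)[:,0]
    W=plane(w,ct,.016);print('contour rect',cv2.minAreaRect(W[:,:2].astype(np.float32)))
    print(cv2.approxPolyDP(W[:,:2].astype(np.float32).reshape(-1,1,2),.005,True)[:,0].round(4).tolist())
E
```

```text
red 815 [327.4 189.7] [316 172  24  36] 511 ((327.5, 189.5), (35.0, 23.0), 90.0) (array([ 5,  6,  7,  8,  9, 10, 11]), array([  8,  94,  64,  56,  70, 474,  49]))
bright 326.61511423550087 192.13181019332163 317 336 178 206 [[0.53264181 0.0072394  0.096     ]]
red 85 [299.7 283.4] [294 280  12   8] 9 ((299.5, 283.5), (7.0, 11.0), 90.0) (array([ 5,  6,  7,  8,  9, 10]), array([ 6, 36, 14, 11,  9,  9]))
red 85 [351.8 283.6] [346 280  13   8] 8 ((352.0, 283.5), (7.0, 12.0), 90.0) (array([ 5,  6,  7,  8,  9, 10]), array([ 5, 38, 11, 11, 11,  9]))
tri handle (array([0.53288609, 0.00689196, 0.07845746]), [np.float64(0.0010368385569411059), np.float64(0.001812657638486518), np.float64(0.0020708427901977755)])
blue 210 [297.3   8.4] [288   0  23  20]
blue 215 [359.9   8.6] [348   0  23  21]
blue 976 [328.   84.2] [286  64  85  30]
backwall angle, outer mid (np.float32(1.9753488), np.float32(0.5283095), np.float32(0.09349969)) [0.53111071 0.0935245  0.054     ] ends [[0.4919353  0.0974579  0.054     ]
 [0.57086653 0.09931484 0.054     ]]
plate 25515 [262   0 133 284]
edge (np.float32(-88.3649
[... 1133 characters left out ...]
16]]
[[ 0.59528739 -0.30747388  0.016     ]
 [ 0.56209604 -0.31522981  0.016     ]] 13.152490146041512
contour rect ((0.5778312683105469, -0.3093383312225342), (0.05933700129389763, 0.06811250001192093), 12.856307029724121)
[[0.5468999743461609, -0.3000999987125397], [0.5577999949455261, -0.3474999964237213], [0.5788999795913696, -0.3434999883174896], [0.5748000144958496, -0.3199999928474426], [0.5888000130653381, -0.32019999623298645], [0.5928999781608582, -0.3398999869823456], [0.6136999726295471, -0.3346000015735626], [0.6021000146865845, -0.28780001401901245], [0.5956000089645386, -0.29190000891685486], [0.5703999996185303, -0.2761000096797943], [0.5539000034332275, -0.3019999861717224]]
```

```bash
python3 - <<'E'
from h import *;from bench import r
s=r.read_state();plan([.5326,.0072,.064],1.7,8,s)
E
```

```text
[0.012, 0.002, 0.117] [-0.0, 0.0, 0.0002]
[0.012, 0.002, 0.117] [-0.0, 0.0, 0.0002]
[0.012, 0.002, 0.117] [-0.0, 0.0, 0.0002]
[0.012, 0.002, 0.117] [-0.0, 0.0, 0.0002]
[0.012, 0.002, 0.117] [-0.0, 0.0, 0.0002]
[0.012, 0.002, 0.117] [-0.0, 0.0, 0.0002]
[0.012, 0.002, 0.117] [-0.0, 0.0, 0.0002]
[0.012, 0.002, 0.117] [-0.0, 0.0, 0.0002]
```

{"fn": "play_rows", "kwargs": {"claw": [0, 0, 0, 0, 0, 0, 0, 0], "delta_pos": [[0.046, 0.008, 0.15], [0.046, 0.008, 0.15], [0, 0, 0.15], [0, 0, 0.15], [0, 0, 0.13], [0, 0, 0.11], [0, 0, 0.06], [0, 0, 0.036]], "delta_rot": [[0, 0, 0.001], [0, 0, 0.0005], [0, 0, 0], [0, 0, 0], [0, 0, 0], [0, 0, 0], [0, 0, 0], [0, 0, 0]]}}

```text
time: 4.3
ee_pos: [0.5322, 0.0069, 0.0632]
eef_rot: [0.697, 0.717, -0.0, -0.0]
ft_force: [0.8, 0.3, -0.6]
width: 0.0869
grip_force: 0.0
```

{"fn": "play_rows", "kwargs": {"claw": [1, 1, 1, 1, 1, 1, 1], "delta_pos": [[0, 0, 0], [0, 0, 0], [0, 0, 0], [0, 0, 0], [0, 0, 0], [0, 0, 0], [0, 0, 0]], "delta_rot": [[0, 0, 0], [0, 0, 0], [0, 0, 0], [0, 0, 0], [0, 0, 0], [0, 0, 0], [0, 0, 0]], "squeeze": 20}}

```text
time: 5.0
ee_pos: [0.5324, 0.0083, 0.0643]
eef_rot: [0.696, 0.718, 0.0, 0.0]
ft_force: [0.6, -0.2, -0.5]
width: 0.0389
grip_force: 0.0
```

{"fn": "play_rows", "kwargs": {"claw": [1, 1, 1, 1, 1], "delta_pos": [[0, 0, 0], [0, 0, 0], [0, 0, 0], [0, 0, 0], [0, 0, 0]], "delta_rot": [[0, 0, 0], [0, 0, 0], [0, 0, 0], [0, 0, 0], [0, 0, 0]]}}

```text
time: 5.5
ee_pos: [0.5337, 0.0083, 0.0643]
eef_rot: [0.696, 0.718, 0.001, 0.001]
ft_force: [8.4, 0.4, -6.6]
width: 0.0219
grip_force: 20.0
```

```bash
python3 - <<'E'
from h import *;import pickle
c=pickle.load(open('w3.pkl','rb'))[1]
print(plane(c,[[327,218]],.046),plane(c,[[326,281],[326,292]],.048))
E
```

```text
[[ 0.53494589 -0.03029391  0.046     ]] [[ 0.53653394 -0.10221634  0.048     ]
 [ 0.53703356 -0.11571818  0.048     ]]
```

{"fn": "play_rows", "kwargs": {"claw": [1, 1, 1, 1, 1, 1, 1, 1], "delta_pos": [[-0.02, 0, 0], [-0.04, 0, 0], [-0.05, 0, 0], [-0.05, 0, 0], [-0.05, 0, 0], [-0.04, 0, 0], [-0.02, 0, 0], [0, 0, 0]], "delta_rot": [[0, 0, 0], [0, 0, 0], [0, 0, 0], [0, 0, 0], [0, 0, 0], [0, 0, 0], [0, 0, 0], [0, 0, 0]]}}

```text
time: 6.3
ee_pos: [0.5353, -0.0464, 0.0643]
eef_rot: [0.696, 0.718, 0.001, 0.001]
ft_force: [6.7, -2.1, -5.2]
width: 0.0218
grip_force: 20.0
```

{"fn": "play_rows", "kwargs": {"claw": [1, 1, 1, 1], "delta_pos": [[-0.01, 0, 0], [-0.01, 0, 0], [-0.01, 0, 0], [0, 0, 0]], "delta_rot": [[0, 0, 0], [0, 0, 0], [0, 0, 0], [0, 0, 0]]}}

```text
time: 6.7
ee_pos: [0.5355, -0.0515, 0.0643]
eef_rot: [0.696, 0.718, 0.001, 0.001]
ft_force: [6.3, 1.3, -5.0]
width: 0.022
grip_force: 20.0
```

{"fn": "play_rows", "kwargs": {"claw": [1, 1, 1, 1, 1], "delta_pos": [[-0.015, 0, 0], [-0.015, 0, 0], [-0.015, 0, 0], [-0.015, 0, 0], [0, 0, 0]], "delta_rot": [[0, 0, 0], [0, 0, 0], [0, 0, 0], [0, 0, 0], [0, 0, 0]]}}

```text
time: 7.2
ee_pos: [0.5359, -0.0637, 0.0643]
eef_rot: [0.696, 0.718, 0.001, 0.001]
ft_force: [6.1, -0.3, -4.8]
width: 0.0218
grip_force: 20.0
```

{"fn": "play_rows", "kwargs": {"claw": [1, 1, 1, 1], "delta_pos": [[-0.01, 0, 0], [-0.01, 0, 0], [-0.01, 0, 0], [0, 0, 0]], "delta_rot": [[0, 0, 0], [0, 0, 0], [0, 0, 0], [0, 0, 0]]}}

```text
time: 7.6
ee_pos: [0.536, -0.0694, 0.0643]
eef_rot: [0.696, 0.718, 0.001, 0.001]
ft_force: [5.9, 0.9, -3.5]
width: 0.0216
grip_force: 20.0
```

{"fn": "play_rows", "kwargs": {"claw": [1, 1, 1, 1, 1], "delta_pos": [[-0.01, 0, 0], [-0.01, 0, 0], [-0.01, 0, 0], [-0.01, 0, 0], [0, 0, 0]], "delta_rot": [[0, 0, 0], [0, 0, 0], [0, 0, 0], [0, 0, 0], [0, 0, 0]]}}

```text
time: 8.1
ee_pos: [0.5361, -0.0727, 0.0643]
eef_rot: [0.695, 0.719, 0.003, -0.001]
ft_force: [4.6, 13.8, -2.9]
width: 0.022
grip_force: 20.0
```

```bash
python3 - <<'E'
from h import *;from bench import r
s=r.read_state();print(s['ft_force'],s['ee_pos'])
s,c=snap(r,'w4');h=hsv(c);H,S,V=[h[...,i].astype(int) for i in range(3)]
for a,ce,b,_ in blobs((H>105)&(H<125)&(S>130)&(V>60),60):print(a,ce,b)
E
```

```text
[ 4.61724497 13.76292951 -2.93037525] [ 0.53610371 -0.0726742   0.0642772 ]
w4 8.1 [ 0.5361 -0.0727  0.0643] toolx [-0.035  0.999  0.005] tooly [0.999 0.035 0.002] F [ 4.6 13.8 -2.9] [ 0.51  0.35 -0.53  1.84  0.2   1.01 -0.06]
4487 [323.5  91.4] [234  49 180  62]
96 [ 79.6 358.1] [ 72 355  16   9]
```

View pics/w4.png

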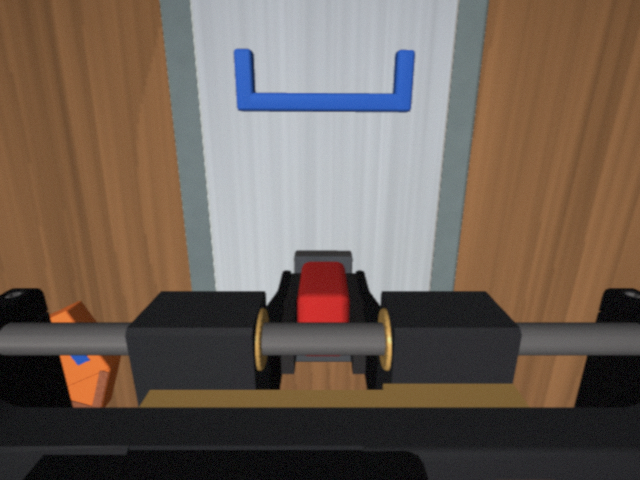

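The view shows the red handle held at (323,308) and the pocket back wall at row 103. The 13.8 N reaction says the carriage is on the loading stop. Now I release it and look at the pocket from two places.

{"fn": "play_rows", "kwargs": {"claw": [0, 0, 0, 0, 0, 0, 0, 0], "delta_pos": [[0, 0, 0], [0, 0, 0], [0, 0, 0], [0, 0, 0], [0, 0, 0], [0, 0, -0.05], [0, 0, -0.1], [0, 0, -0.15]], "delta_rot": [[0, 0, 0], [0, 0, 0], [0, 0, 0], [0, 0, 0], [0, 0, 0], [0, 0, 0], [0, 0, 0], [0, 0, 0]]}}

```text
time: 8.95
ee_pos: [0.5342, -0.0776, 0.1243]
eef_rot: [0.696, 0.718, -0.001, -0.001]
ft_force: [0.3, -0.3, 0.4]
width: 0.0782
grip_force: 0.0
```

```bash
python3 - <<'E'
from h import *;from bench import r
s=r.read_state();print(s['width'],s['ee_pos'],s['ft_force']);plan([.533,-.03,.22],1.7,4,s)
E
```

```text
0.07817591195672763 [ 0.53415345 -0.07762175  0.124324  ] [ 0.31750689 -0.34394508  0.44480998]
[0.06, 0.0, -0.12] [-0.0002, -0.0001, 0.0002]
[0.06, 0.0, -0.12] [-0.0002, -0.0001, 0.0002]
[0.06, 0.0, -0.12] [-0.0002, -0.0001, 0.0002]
[0.06, 0.0, -0.12] [-0.0002, -0.0001, 0.0002]
```

{"fn": "play_rows", "kwargs": {"claw": [0, 0, 0, 0, 0, 0], "delta_pos": [[0.06, 0, -0.12], [0.06, 0, -0.12], [0.06, 0, -0.12], [0.06, 0, -0.12], [0, 0, 0], [0, 0, 0]], "delta_rot": [[0, 0, 0], [0, 0, 0], [0, 0, 0], [0, 0, 0], [0, 0, 0], [0, 0, 0]]}}

```text
time: 9.55
ee_pos: [0.5337, -0.0297, 0.2209]
eef_rot: [0.696, 0.718, 0.0, 0.001]
ft_force: [0.4, 0.0, 0.3]
width: 0.0865
grip_force: 0.0
```

```bash
python3 - <<'E'
from h import *;from bench import r
snap(r,'w5')
E
```

```text
w5 9.55 [ 0.5337 -0.0297  0.2209] toolx [-0.032  0.999 -0.001] tooly [0.999 0.032 0.001] F [0.4 0.  0.3] [ 0.49  0.18 -0.58  1.68  0.1   1.31 -0.08]
```

{"fn": "play_rows", "kwargs": {"claw": [0, 0, 0, 0, 0, 0], "delta_pos": [[0.1, 0, 0], [0.1, 0, 0], [0.1, 0, 0], [0.05, 0, 0], [0, 0, 0], [0, 0, 0]], "delta_rot": [[0, 0, 0], [0, 0, 0], [0, 0, 0], [0, 0, 0], [0, 0, 0], [0, 0, 0]]}}

```text
time: 10.2
ee_pos: [0.5313, 0.0391, 0.2197]
eef_rot: [0.696, 0.718, -0.0, -0.0]
ft_force: [-0.5, -0.8, -0.1]
width: 0.0871
grip_force: 0.0
```

```bash
cat > pocket.py <<'E'
from h import *
import pickle
def line(pts):
    return cv2.fitLine(np.asarray(pts,np.float32),cv2.DIST_HUBER,0,.01,.01).ravel()
for n in('w5','w6'):
    s,c=pickle.load(open(n+'.pkl','rb'));h=hsv(c);H,S,V=[h[...,i].astype(int) for i in range(3)]
    bl=(H>105)&(H<125)&(S>130)&(V>60)
    for a,ce,b,m in blobs(bl,100):
        ct=max(cv2.findContours(m.astype(np.uint8),0,1)[0],key=cv2.contourArea)
        ap=cv2.approxPolyDP(ct,3,True)[:,0]
        print(n,a,ce,b,ap.tolist());W=plane(c,ap,.054);print(W[:,:2].round(4).tolist())
    for a,ce,b,m in blobs(((H<6)|(H>174))&(S>150)&(V>190),150): print('handle',a,ce,plane(c,[ce],.096).round(4))
E
python3 - <<'E'
from h import *;from bench import r
snap(r,'w6')
E
python3 pocket.py
```

```text
w6 10.2 [0.5313 0.0391 0.2197] toolx [-0.031  1.    -0.001] tooly [ 1.     0.031 -0.001] F [-0.5 -0.8 -0.1] [ 0.41  0.18 -0.63  1.68  0.11  1.31 -0.21]
w5 472 [301.9  69.1] [282  47  41  45] [[318, 47], [282, 85], [285, 91], [322, 53]]
[[0.5255, 0.1076], [0.4958, 0.0775], [0.4983, 0.0728], [0.5289, 0.1032]]
w5 488 [346.4  69.3] [327  47  41  46] [[330, 47], [327, 54], [362, 92], [367, 86]]
[[0.5354, 0.1079], [0.5331, 0.1026], [0.564, 0.0741], [0.5679, 0.0789]]
w5 997 [324.1 155.2] [280 136  88  28] [[280, 137], [282, 163], [367, 161], [367, 136], [361, 136], [358, 156], [289, 156], [287, 136]]
[[0.4939, 0.0346], [0.4956, 0.0119], [0.5722, 0.0161], [0.5707, 0.0379], [0.5654, 0.0377], [0.5638, 0.0203], [0.5019, 0.0184], [0.5001, 0.0357]]
handle 555 [322.5 269.5] [[ 0.5348 -0.0729  0.096 ]]
w6 373 [303.5 152.3] [285 133  38  39] [[319, 133], [288, 163], [287, 171], [322, 138]]
[[0.5255, 0.108], [0.4984, 0.0811], [0.4975, 0.0739], [0.5283, 0.1038]]
w6 382 [345.7 152.2] [327 133  38  40] [[330, 133], [327, 138], [361, 172], [364, 166]]
[[0.5352, 0.1083], [0.5327, 0.1039], [0.5645, 0.075], [0.5669, 0.0804]]
w6 909 [324.4 227.9] [283 210  84  26] [[283, 212], [284, 235], [365, 234], [364, 210], [359, 211], [357, 228], [292, 228], [289, 210]]
[[0.4937, 0.0355], [0.4946, 0.0128], [0.5719, 0.0162], [0.5695, 0.0397], [0.5648, 0.0386], [0.5639, 0.0219], [0.5022, 0.02], [0.4993, 0.0376]]
```

View pics/w6.png

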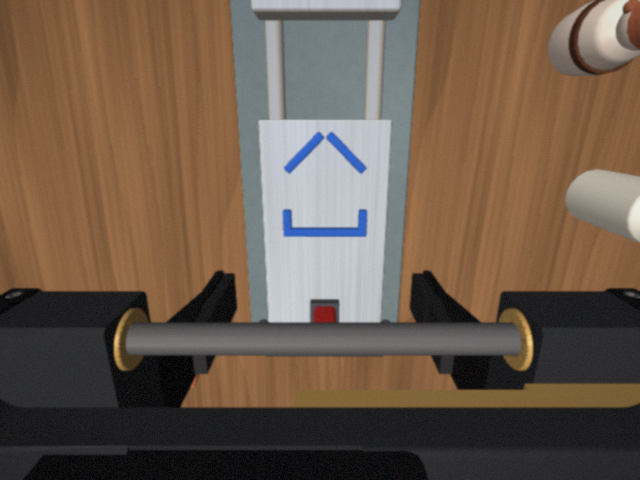

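The view shows the pocket's roof walls at rows 133–172 and its U wall at rows 210–235, centred on col 324. That puts the pocket origin at about (0.532, 0.055). The handle grip showed the cameras read about 1.2 mm low along the tool's y. Next is the tile.

```bash
python3 - <<'E'
from h import *;from bench import r
s=r.read_state();plan([.5797,-.3095,.1],12.9,15,s)
E
```

```text
[-0.117, 0.013, 0.04] [-0.0, 0.0, -0.0041]
[-0.117, 0.011, 0.04] [-0.0, 0.0, -0.0041]
[-0.117, 0.01, 0.04] [-0.0, 0.0, -0.0041]
[-0.117, 0.008, 0.04] [-0.0, 0.0, -0.0041]
[-0.117, 0.007, 0.04] [-0.0, 0.0, -0.0041]
[-0.117, 0.005, 0.04] [-0.0, 0.0, -0.0041]
[-0.117, 0.004, 0.04] [-0.0, 0.0, -0.0041]
[-0.117, 0.002, 0.04] [-0.0, 0.0, -0.0041]
[-0.117, 0.0, 0.04] [-0.0, 0.0, -0.0041]
[-0.117, -0.001, 0.04] [-0.0, 0.0, -0.0041]
[-0.117, -0.003, 0.04] [-0.0, 0.0, -0.0041]
[-0.117, -0.004, 0.04] [-0.0, 0.0, -0.0041]
[-0.117, -0.006, 0.04] [-0.0, 0.0, -0.0041]
[-0.117, -0.007, 0.04] [-0.0, 0.0, -0.0041]
[-0.117, -0.009, 0.04] [-0.0, 0.0, -0.0041]
```

{"fn": "play_rows", "kwargs": {"claw": [0, 0, 0, 0, 0, 0, 0, 0], "delta_pos": [[-0.117, 0.013, 0.03], [-0.117, 0.011, 0.03], [-0.117, 0.01, 0.03], [-0.117, 0.008, 0.03], [-0.117, 0.007, 0.04], [-0.117, 0.005, 0.04], [-0.117, 0.004, 0.04], [-0.117, 0.002, 0.04]], "delta_rot": [[0, 0, -0.004], [0, 0, -0.004], [0, 0, -0.004], [0, 0, -0.004], [0, 0, -0.004], [0, 0, -0.004], [0, 0, -0.004], [0, 0, -0.004]]}}

```text
time: 11.05
ee_pos: [0.5571, -0.1481, 0.1636]
eef_rot: [0.659, 0.752, -0.0, 0.0]
ft_force: [0.9, -0.1, 0.4]
width: 0.0874
grip_force: 0.0
```

{"fn": "play_rows", "kwargs": {"claw": [0, 0, 0, 0, 0, 0, 0, 0], "delta_pos": [[-0.117, 0, 0.04], [-0.117, -0.001, 0.04], [-0.117, -0.003, 0.04], [-0.117, -0.004, 0.05], [-0.117, -0.006, 0.05], [-0.117, -0.007, 0.05], [-0.117, -0.009, 0.05], [0, 0, 0]], "delta_rot": [[0, 0, -0.004], [0, 0, -0.004], [0, 0, -0.004], [0, 0, -0.004], [0, 0, -0.004], [0, 0, -0.005], [0, 0, -0.005], [0, 0, 0]]}}

```text
time: 11.85
ee_pos: [0.5767, -0.3135, 0.0978]
eef_rot: [0.625, 0.781, -0.001, -0.001]
ft_force: [0.1, 0.1, -0.0]
width: 0.0871
grip_force: 0.0
```

```bash
python3 - <<'E'
from h import *;from bench import r
s,c=snap(r,'w7');plan([.5797,-.3095,.004],12.9,1,s)
h=hsv(c);H,S,V=[h[...,i].astype(int) for i in range(3)]
for a,ce,b,m in blobs((H>105)&(H<125)&(S>130)&(V>100),30):print(a,ce,b,plane(c,[ce],.016).round(4))
E
```

```text
w7 11.85 [ 0.5767 -0.3135  0.0978] toolx [-0.219  0.976 -0.   ] tooly [ 0.976  0.219 -0.004] F [ 0.1  0.1 -0. ] [ 0.74  0.53 -0.43  1.49  0.23  1.17  0.49]
[0.016, 0.02, 0.469] [-0.0011, 0.0001, -0.0015]
134 [303.1 235.6] [298 230  12  12] [[ 0.5621 -0.315   0.016 ]]
142 [350.6 235.5] [345 230  12  12] [[ 0.595  -0.3075  0.016 ]]
```

{"fn": "play_rows", "kwargs": {"claw": [0, 0, 0, 0, 0, 0, 0], "delta_pos": [[0.008, 0.01, 0.1], [0.008, 0.01, 0.1], [0, 0, 0.1], [0, 0, 0.08], [0, 0, 0.05], [0, 0, 0.036], [0, 0, 0]], "delta_rot": [[-0.001, 0, -0.001], [0, 0, 0], [0, 0, 0], [0, 0, 0], [0, 0, 0], [0, 0, 0], [0, 0, 0]]}}

```text
time: 12.6
ee_pos: [0.5824, -0.3039, 0.0064]
eef_rot: [0.622, 0.783, 0.001, 0.001]
ft_force: [-0.1, -0.2, -0.4]
width: 0.0868
grip_force: 0.0
```

{"fn": "play_rows", "kwargs": {"claw": [0.5, 0.5, 0.5, 0.5, 0.5, 0.5, 0.5], "delta_pos": [[0, 0, 0], [0, 0, 0], [0, 0, 0], [0, 0, 0], [0, 0, 0], [0, 0, 0], [0, 0, 0]], "delta_rot": [[0, 0, 0], [0, 0, 0], [0, 0, 0], [0, 0, 0], [0, 0, 0], [0, 0, 0], [0, 0, 0]], "squeeze": 15}}

```text
time: 13.3
ee_pos: [0.5824, -0.3045, 0.0073]
eef_rot: [0.622, 0.783, 0.001, 0.001]
ft_force: [-2.9, -0.1, 5.3]
width: 0.0597
grip_force: 15.0
```

{"fn": "play_rows", "kwargs": {"claw": [0.5, 0.5, 0.5, 0.5, 0.5, 0.5, 0.5, 0.5], "delta_pos": [[0, 0, -0.03], [0, 0, -0.06], [0, 0, -0.1], [0, 0, -0.15], [0, 0, -0.2], [0, 0, -0.16], [0, 0, 0], [0, 0, 0]], "delta_rot": [[0, 0, 0], [0, 0, 0], [0, 0, 0], [0, 0, 0], [0, 0, 0], [0, 0, 0], [0, 0, 0], [0, 0, 0]], "squeeze": 20}}

```text
time: 14.1
ee_pos: [0.5828, -0.304, 0.1482]
eef_rot: [0.621, 0.784, 0.001, 0.002]
ft_force: [-0.5, -0.1, -1.8]
width: 0.0598
grip_force: 20.0
```

```bash
python3 - <<'E'
from h import *;from bench import r
s,c=snap(r,'w8');print(s['width'],s['grip_force'])
h=hsv(c);H,S,V=[h[...,i].astype(int) for i in range(3)]
for a,ce,b,m in blobs((H>105)&(H<125)&(S>130)&(V>60),30):print(a,ce,b)
E
```

```text
w8 14.1 [ 0.5828 -0.304   0.1482] toolx [-0.228  0.974 -0.001] tooly [0.974 0.228 0.005] F [-0.5 -0.1 -1.8] [ 0.74  0.48 -0.45  1.45  0.21  1.25  0.5 ]
0.059829578270139384 19.9957537651062
91 [ 47.5 292.9] [ 42 288  12  11]
316 [287.2 308.9] [278 301  19  17]
319 [358.2 309.2] [349 301  19  18]
```

View pics/w8.png

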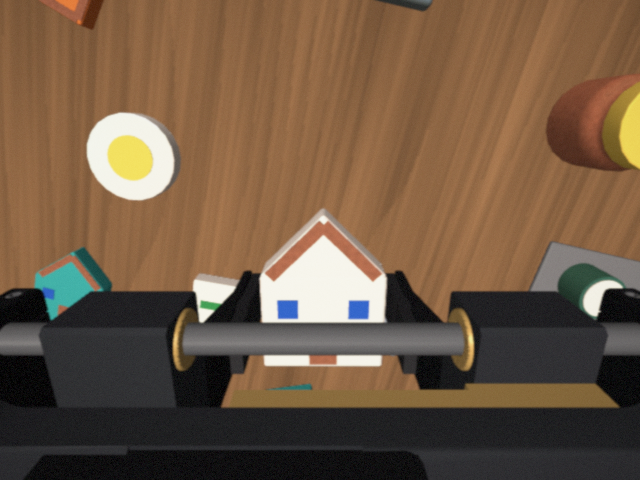

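The view shows the tile held straight: windows at (287,309) and (358,309), bottom edge at row 365, peak near (322,215).

```bash
python3 - <<'E'
from h import *;import pickle
s,c=pickle.load(open('w8.pkl','rb'));T=toolT(s)
h=hsv(c);H,S,V=[h[...,i].astype(int) for i in range(3)]
wh=(S<50)&(V>150)
P=[[x,np.nonzero(wh[345:380,x])[0].max()+345.5] for x in list(range(270,305))+list(range(342,378))]
P=np.array(P);print('bottom px',P[:,1].min(),P[:,1].max(),'side cols',[np.nonzero(wh[y,255:395])[0][[0,-1]]+255 for y in(290,300,312)])
for zt in(-.0075,-.009,-.0105):
    HE=c['hand_eye'];o,d=ray(c,np.vstack([[[287.2,308.9],[358.2,309.2]],P]),HE);q=o+d*((zt-o[2])/d[:,2])[:,None]
    a=np.polyfit(q[2:,1],q[2:,0],1)
    print(zt,'win tool xy mm',(q[:2,:2]*1e3).round(2).tolist(),'sep',np.linalg.norm(q[0]-q[1])*1e3,'bottom edge tool x at y=0',a[1]*1e3,'slope deg',np.degrees(np.arctan(a[0])))
print(T[:3,:3].round(4))
E
```

```text
bottom px 365.5 365.5 side cols [array([260, 385]), array([261, 385]), array([261, 384])]
-0.0075 win tool xy mm [[-6.11, -17.39], [-6.3, 16.69]] sep 34.08167925964482 bottom edge tool x at y=0 -38.32164831739868 slope deg -0.039805733332090566
-0.009 win tool xy mm [[-5.26, -17.22], [-5.45, 16.52]] sep 33.74889900848519 bottom edge tool x at y=0 -37.15685876246844 slope deg -0.039805733332095965
-0.0105 win tool xy mm [[-4.41, -17.06], [-4.6, 16.36]] sep 33.41611875732557 bottom edge tool x at y=0 -35.992069207538215 slope deg -0.03980573333211333
[[-2.278e-01  9.737e-01  5.000e-03]
 [ 9.737e-01  2.278e-01 -1.000e-04]
 [-1.300e-03  4.800e-03 -1.000e+00]]
```

```bash
python3 - <<'E'
from h import *;from bench import r
s=r.read_state();plan([.5332,.0599,.13],1.65,14,s)
E
```

```text
[0.13, 0.013, 0.006] [0.0001, -0.0, 0.0046]
[0.131, 0.011, 0.006] [0.0001, -0.0, 0.0046]
[0.131, 0.009, 0.006] [0.0001, -0.0, 0.0046]
[0.131, 0.007, 0.006] [0.0001, -0.0, 0.0046]
[0.131, 0.005, 0.006] [0.0001, -0.0, 0.0046]
[0.131, 0.003, 0.006] [0.0001, -0.0, 0.0046]
[0.131, 0.001, 0.006] [0.0001, -0.0, 0.0046]
[0.131, -0.001, 0.006] [0.0001, -0.0, 0.0046]
[0.131, -0.002, 0.006] [0.0001, -0.0, 0.0046]
[0.131, -0.004, 0.006] [0.0001, -0.0, 0.0046]
[0.131, -0.006, 0.006] [0.0001, -0.0, 0.0046]
[0.131, -0.008, 0.006] [0.0001, -0.0, 0.0046]
[0.131, -0.01, 0.006] [0.0001, -0.0, 0.0046]
[0.131, -0.012, 0.006] [0.0001, -0.0, 0.0046]
```

{"fn": "play_rows", "kwargs": {"claw": [0.5, 0.5, 0.5, 0.5, 0.5, 0.5, 0.5, 0.5], "delta_pos": [[0.065, 0.006, 0], [0.131, 0.012, 0], [0.131, 0.01, 0], [0.131, 0.008, 0], [0.131, 0.006, 0], [0.131, 0.004, 0], [0.131, 0.002, 0], [0.131, 0, 0]], "delta_rot": [[0, 0, 0.0023], [0, 0, 0.0046], [0, 0, 0.0046], [0, 0, 0.0046], [0, 0, 0.0046], [0, 0, 0.0046], [0, 0, 0.0046], [0, 0, 0.0046]]}}

```text
time: 14.95
ee_pos: [0.5549, -0.1069, 0.1459]
eef_rot: [0.663, 0.749, 0.001, -0.0]
ft_force: [1.1, 0.4, -1.9]
width: 0.0598
grip_force: 20.0
```

{"fn": "play_rows", "kwargs": {"claw": [0.5, 0.5, 0.5, 0.5, 0.5, 0.5, 0.5, 0.5], "delta_pos": [[0.131, -0.002, 0], [0.131, -0.003, 0], [0.131, -0.005, 0.015], [0.131, -0.007, 0.015], [0.131, -0.009, 0.03], [0.131, -0.011, 0.03], [0.065, -0.006, 0], [0, 0, 0]], "delta_rot": [[0, 0, 0.0046], [0, 0, 0.0046], [0, 0, 0.0046], [0, 0, 0.0046], [0, 0, 0.0046], [0, 0, 0.0046], [0, 0, 0.0023], [0, 0, 0]]}}

```text
time: 15.75
ee_pos: [0.5321, 0.063, 0.1281]
eef_rot: [0.696, 0.718, 0.001, -0.0]
ft_force: [0.4, 0.2, -1.7]
width: 0.0597
grip_force: 20.0
```

{"fn": "play_rows", "kwargs": {"claw": [0.5, 0.5], "delta_pos": [[0, 0, 0], [0, 0, 0]], "delta_rot": [[0, 0, 0], [0, 0, 0]]}}

```text
time: 15.95
ee_pos: [0.5337, 0.0587, 0.1287]
eef_rot: [0.698, 0.716, 0.001, 0.001]
ft_force: [0.1, 0.3, -1.4]
width: 0.0594
grip_force: 20.0
```

```bash
python3 - <<'E'
from h import *;from bench import r
s=r.read_state();print(s['time'],s['ee_pos'],R.from_quat(s['eef_rot']).as_matrix().round(4));plan([.5332,.0599,.075],1.65,1,s)
E
```

```text
15.95 [0.53366128 0.05869587 0.12873984] [[-2.580e-02  9.997e-01  2.600e-03]
 [ 9.997e-01  2.580e-02  2.000e-04]
 [ 1.000e-04  2.600e-03 -1.000e+00]]
[0.006, -0.003, 0.269] [0.0008, -0.0, -0.0009]
```

{"fn": "play_rows", "kwargs": {"claw": [0.5, 0.5, 0.5, 0.5, 0.5, 0.5, 0.5, 0.5], "delta_pos": [[0.006, -0.003, 0.06], [0, 0, 0.06], [0, 0, 0.06], [0, 0, 0.05], [0, 0, 0.04], [0, 0, 0], [0, 0, 0], [0, 0, 0]], "delta_rot": [[0.0008, 0, -0.0009], [0, 0, 0], [0, 0, 0], [0, 0, 0], [0, 0, 0], [0, 0, 0], [0, 0, 0], [0, 0, 0]]}}

```text
time: 16.75
ee_pos: [0.5336, 0.0612, 0.0755]
eef_rot: [0.696, 0.718, 0.001, 0.0]
ft_force: [0.2, 0.3, -1.7]
width: 0.0595
grip_force: 20.0
```

```bash
python3 - <<'E'
from h import *;from bench import r
s,c=snap(r,'w9')
h=hsv(c);H,S,V=[h[...,i].astype(int) for i in range(3)]
for a,ce,b,m in blobs((H>105)&(H<125)&(S>130)&(V>60),30):print(a,ce,b)
plan([.5332,.0599,.060],1.65,1,s)
cv2.imwrite('pics/w9c.png',cv2.resize(c['pixels'][140:380,200:450,::-1],(750,720))[:600])
E
```

```text
w9 16.75 [0.5336 0.0612 0.0755] toolx [-0.03   1.     0.001] tooly [1.    0.03  0.001] F [ 0.2  0.3 -1.7] [ 0.33  0.34 -0.61  1.84  0.22  1.03 -0.34]
1157 [284.8 217.6] [252 185  66  66]
1168 [354.9 217.4] [323 185  66  66]
320 [287.2 309.1] [278 301  19  18]
314 [358.2 310. ] [349 302  19  17]
[-0.006, -0.002, 0.078] [0.0005, -0.0002, 0.0004]
```

View pics/w9c.png

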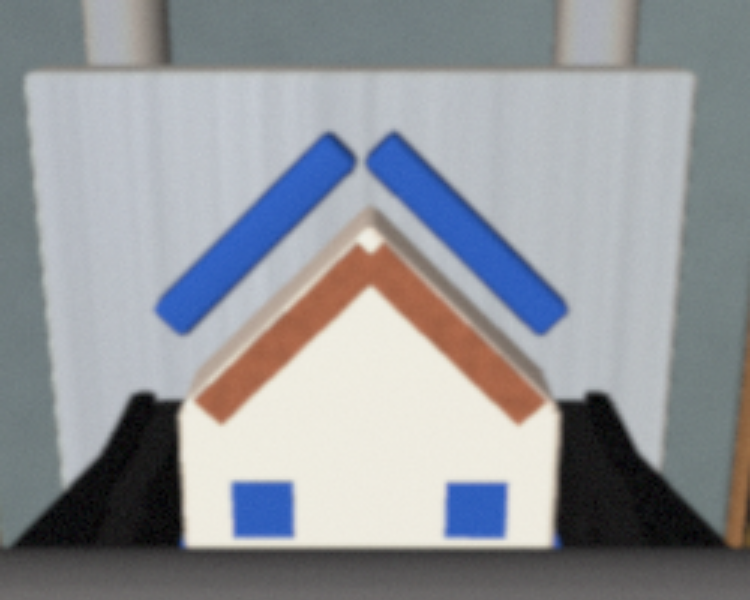

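```bash
python3 - <<'E'
from h import *;import pickle
s,c=pickle.load(open('w9.pkl','rb'));HE=c['hand_eye'];T=toolT(s)
def tp(uv,zt):
    o,d=ray(c,uv,HE);return ((o+d*((zt-o[2])/d[:,2])[:,None])*1e3).round(2)[:,:2]
zw=s['ee_pos'][2]-.054
w=tp([[284.8,217.6],[354.9,217.4]],zw);print('walls',w);m=w.mean(0);sep=w[1,1]-w[0,1]
print('pocket origin tool xy from roof', m[0]-(55.49-sep/2), m[1])
h=hsv(c);H,S,V=[h[...,i].astype(int) for i in range(3)]
for a,ce,b,k in blobs((H>105)&(H<125)&(S>130)&(V>60),1000):
    ct=max(cv2.findContours(k.astype(np.uint8),0,1)[0],key=cv2.contourArea);bx=cv2.boxPoints(cv2.minAreaRect(ct));print('box tool xy',tp(bx,zw).tolist())
print('tile peak bottom',tp([[323.3,209.5]],.0073),'peak top',tp([[323.3,217]],-.0087),'windows',tp([[287.2,309.1],[358.2,310]],-.0087), 'sides top',tp([[260.5,300],[385.5,300]],-.0087))
E
```

```text
walls [[ 31.36 -20.12]
 [ 31.44  16.77]]
pocket origin tool xy from roof -5.645000000000003 -1.6750000000000007
box tool xy [[17.8, -38.72], [49.15, -7.16], [44.22, -2.33], [12.35, -33.9]]
box tool xy [[44.22, -1.3], [49.4, 3.83], [17.74, 35.44], [12.01, 30.33]]
tile peak bottom [[39.26  0.14]] peak top [[39.83  0.13]] windows [[ -5.56 -17.09]
 [ -6.06  16.74]] sides top [[ -0.72 -29.56]
 [ -0.76  29.48]]
```

```bash
python3 - <<'E'
from h import *;import pickle
s,c=pickle.load(open('w9.pkl','rb'));HE=c['hand_eye']
def tp(uv,zt):
    o,d=ray(c,uv,HE);return ((o+d*((zt-o[2])/d[:,2])[:,None])*1e3).round(2)[:,:2]
lab=cv2.cvtColor(c['pixels'],cv2.COLOR_RGB2LAB).astype(int);B=lab[...,2]
for x in (275,285,295,305,340,350,360,370):
    print(x,[(int(y),int(lab[y,x,0]),int(B[y,x])) for y in range(200,270) if 0<=y-(209+abs(x-323))+5<14])
print(tp([[262.7,270.7],[323.3,209.3],[383.3,270]],.0073))
E
```

```text
275 [(252, 195, 126), (253, 189, 129), (254, 183, 133), (255, 176, 134), (256, 175, 137), (257, 175, 136), (258, 180, 137), (259, 184, 137), (260, 203, 136), (261, 212, 137), (262, 194, 139), (263, 160, 145), (264, 135, 151), (265, 127, 154)]
285 [(242, 197, 125), (243, 190, 128), (244, 183, 131), (245, 177, 135), (246, 174, 136), (247, 177, 136), (248, 177, 136), (249, 183, 137), (250, 192, 137), (251, 200, 137), (252, 189, 138), (253, 164, 142), (254, 136, 149), (255, 124, 154)]
295 [(232, 197, 124), (233, 194, 126), (234, 186, 129), (235, 177, 134), (236, 174, 136), (237, 174, 137), (238, 178, 137), (239, 183, 136), (240, 188, 136), (241, 206, 136), (242, 217, 137), (243, 194, 139), (244, 151, 145), (245, 123, 152)]
305 [(222, 194, 124), (223, 192, 126), (224, 187, 129), (225, 181, 133), (226, 179, 135), (227, 176, 137), (228, 179, 136), (229, 179, 136), (230, 186, 136), (231, 198, 137), (232, 209, 137), (233, 200, 139), (234, 169, 143), (235, 140, 149)]
340 [(221, 196, 125), (222, 188, 126), (223, 173, 127), (224, 152, 130), (225, 132, 132), (226, 125, 134), (227, 126, 135), (228
[... 195 characters left out ...]
33, 132), (236, 127, 133), (237, 127, 135), (238, 129, 134), (239, 139, 135), (240, 158, 136), (241, 174, 138), (242, 172, 142), (243, 151, 146), (244, 133, 152)]
360 [(241, 194, 125), (242, 188, 126), (243, 170, 127), (244, 147, 131), (245, 130, 133), (246, 126, 134), (247, 126, 135), (248, 130, 134), (249, 138, 134), (250, 152, 136), (251, 165, 138), (252, 148, 142), (253, 130, 147), (254, 121, 153)]
370 [(251, 193, 126), (252, 181, 127), (253, 155, 128), (254, 135, 132), (255, 124, 134), (256, 124, 134), (257, 125, 134), (258, 130, 134), (259, 140, 135), (260, 155, 137), (261, 158, 140), (262, 142, 143), (263, 130, 150), (264, 125, 154)]
[[  7.29 -30.68]
 [ 39.36   0.14]
 [  7.63  30.59]]
```

{"fn": "play_rows", "kwargs": {"claw": [0.5, 0.5, 0.5, 0.5, 0.5], "delta_pos": [[0, -0.008, 0.02], [0, 0, 0.02], [0, 0, 0.015], [0, 0, 0], [0, 0, 0]], "delta_rot": [[0, 0, 0], [0, 0, 0], [0, 0, 0], [0, 0, 0], [0, 0, 0]]}}

```text
time: 17.3
ee_pos: [0.5316, 0.061, 0.064]
eef_rot: [0.696, 0.718, 0.0, -0.0]
ft_force: [0.2, -0.5, -2.5]
width: 0.0596
grip_force: 20.0
```

```bash
python3 - <<'E'
from h import *;from bench import r
s,c=snap(r,'w10');HE=c['hand_eye']
def tp(uv,zt):
    o,d=ray(c,uv,HE);return ((o+d*((zt-o[2])/d[:,2])[:,None])*1e3).round(2)[:,:2]
zw=s['ee_pos'][2]-.054
h=hsv(c);H,S,V=[h[...,i].astype(int) for i in range(3)]
B=cv2.cvtColor(c['pixels'],cv2.COLOR_RGB2LAB).astype(int)[...,2]
for a,ce,b,k in blobs((H>105)&(H<125)&(S>130)&(V>60),600):
    ct=max(cv2.findContours(k.astype(np.uint8),0,1)[0],key=cv2.contourArea);bx=cv2.boxPoints(cv2.minAreaRect(ct));q=tp(bx,zw);print(ce,'box tool xy',q.tolist(),q.mean(0))
cv2.imwrite('pics/w10c.png',cv2.resize(c['pixels'][160:360,220:430,::-1],(630,600),interpolation=cv2.INTER_CUBIC))
E
```

```text
w10 17.3 [0.5316 0.061  0.064 ] toolx [-0.03   1.     0.001] tooly [1.   0.03 0.  ] F [ 0.2 -0.5 -2.5] [ 0.32  0.35 -0.6   1.85  0.23  1.01 -0.35]
[286.7 223.4] box tool xy [[17.78, -36.76], [49.23, -5.29], [44.08, -0.25], [12.06, -31.74]] [ 30.7875 -18.51  ]
[360.8 223.1] box tool xy [[44.33, 0.97], [49.47, 6.01], [17.72, 37.72], [12.01, 32.7]] [30.8825 19.35  ]
```

View pics/w10c.png

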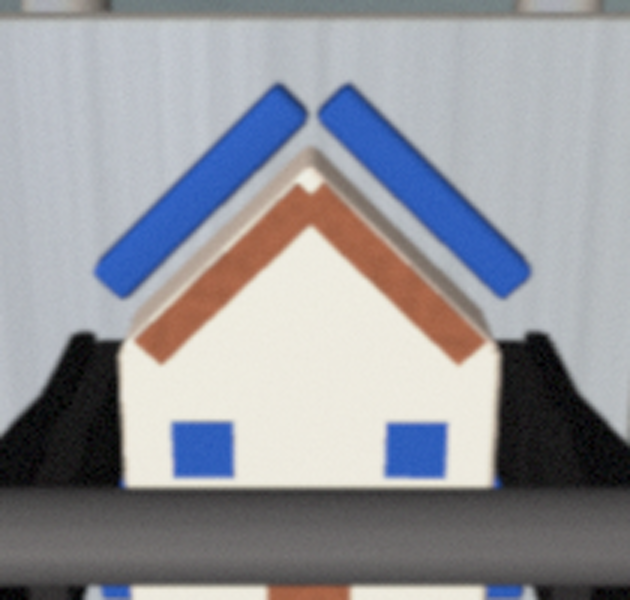

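The crop shows the tile's peak at (312,150) centred under the roof-wall gap at (312,105), with even gaps on both sides. I'll lower it gently.

{"fn": "play_rows", "kwargs": {"claw": [0.5, 0.5, 0.5, 0.5, 0.5, 0.5], "delta_pos": [[0, 0.001, 0.01], [0, 0, 0.01], [0, 0, 0.01], [0, 0, 0.01], [0, 0, 0], [0, 0, 0]], "delta_rot": [[0, 0, 0], [0, 0, 0], [0, 0, 0], [0, 0, 0], [0, 0, 0], [0, 0, 0]]}}

```text
time: 17.95
ee_pos: [0.5318, 0.0611, 0.056]
eef_rot: [0.696, 0.718, 0.0, -0.0]
ft_force: [-1.1, -0.5, -0.9]
width: 0.0597
grip_force: 20.0
```

{"fn": "play_rows", "kwargs": {"claw": [0.5, 0.5, 0.5, 0.5], "delta_pos": [[0, 0, 0.005], [0, 0, 0.005], [0, 0, 0], [0, 0, 0]], "delta_rot": [[0, 0, 0], [0, 0, 0], [0, 0, 0], [0, 0, 0]]}}

```text
time: 18.35
ee_pos: [0.5318, 0.0611, 0.0541]
eef_rot: [0.696, 0.718, 0.0, 0.0]
ft_force: [-0.4, -0.1, -1.9]
width: 0.0598
grip_force: 20.0
```

{"fn": "play_rows", "kwargs": {"claw": [0.5, 0.5, 0.5], "delta_pos": [[0, 0, 0.004], [0, 0, 0], [0, 0, 0]], "delta_rot": [[0, 0, 0], [0, 0, 0], [0, 0, 0]]}}

```text
time: 18.65
ee_pos: [0.5319, 0.061, 0.0533]
eef_rot: [0.696, 0.718, 0.001, 0.0]
ft_force: [0.4, 0.3, -0.8]
width: 0.0599
grip_force: 20.0
```

{"fn": "play_rows", "kwargs": {"claw": [0.5, 0.5, 0.5], "delta_pos": [[0, 0, 0.004], [0, 0, 0], [0, 0, 0]], "delta_rot": [[0, 0, 0], [0, 0, 0], [0, 0, 0]]}}

```text
time: 18.95
ee_pos: [0.5319, 0.0611, 0.0532]
eef_rot: [0.696, 0.718, 0.0, 0.0]
ft_force: [-4.1, -0.9, 8.0]
width: 0.0595
grip_force: 20.0
```

{"fn": "play_rows", "kwargs": {"claw": [0.5, 0.5, 0.5], "delta_pos": [[0, 0, 0.004], [0, 0, 0], [0, 0, 0]], "delta_rot": [[0, 0, 0], [0, 0, 0], [0, 0, 0]]}}

```text
time: 19.25
ee_pos: [0.532, 0.0611, 0.0531]
eef_rot: [0.696, 0.718, 0.0, 0.0]
ft_force: [-7.8, -1.0, 17.5]
width: 0.0598
grip_force: 20.0
```

The floor contact came at z 0.053, as predicted. I'll relieve the pressure, release, and rise.

{"fn": "play_rows", "kwargs": {"claw": [0.5, 0.5, 0.25, 0.2, 0.15, 0.1, 0.1, 0.1], "delta_pos": [[0, 0, -0.006], [0, 0, 0], [0, 0, 0], [0, 0, 0], [0, 0, 0], [0, 0, 0], [0, 0, 0], [0, 0, 0]], "delta_rot": [[0, 0, 0], [0, 0, 0], [0, 0, 0], [0, 0, 0], [0, 0, 0], [0, 0, 0], [0, 0, 0], [0, 0, 0]]}}

```text
time: 20.05
ee_pos: [0.5318, 0.0611, 0.0528]
eef_rot: [0.696, 0.718, 0.0, -0.0]
ft_force: [1.0, -0.2, 0.4]
width: 0.0776
grip_force: 0.0
```

{"fn": "play_rows", "kwargs": {"claw": [0.1, 0.1, 0.1, 0.1, 0.1, 0.1, 0.1], "delta_pos": [[0, 0, -0.03], [0, 0, -0.06], [0, 0, -0.1], [-0.1, 0, -0.15], [-0.1, 0, -0.15], [0, 0, 0], [0, 0, 0]], "delta_rot": [[0, 0, 0], [0, 0, 0], [0, 0, 0], [0, 0, 0], [0, 0, 0], [0, 0, 0], [0, 0, 0]]}}

```text
time: 20.75
ee_pos: [0.5335, 0.0208, 0.1521]
eef_rot: [0.697, 0.717, 0.001, 0.001]
ft_force: [-0.9, 0.3, -0.5]
width: 0.0783
grip_force: 0.0
```

```bash
python3 - <<'E'
from h import *;from bench import r
s,c=snap(r,'w11');print(s['width'])
h=hsv(c);H,S,V=[h[...,i].astype(int) for i in range(3)]
for a,ce,b,k in blobs((H>105)&(H<125)&(S>130)&(V>60),30):print('blue',a,ce,b,plane(c,[ce],.062).round(4))
for a,ce,b,m in blobs(((H<6)|(H>174))&(S>150)&(V>190),150): print('handle',a,ce,plane(c,[ce],.096).round(4))
cv2.imwrite('pics/w11c.png',cv2.resize(c['pixels'][100:380,150:490,::-1],(680,560),interpolation=cv2.INTER_CUBIC))
E
```

```text
w11 20.75 [0.5335 0.0208 0.1521] toolx [-0.029  1.     0.   ] tooly [1.    0.029 0.003] F [-0.9  0.3 -0.5] [ 0.41  0.24 -0.61  1.77  0.15  1.18 -0.21]
0.07833871199440802
blue 637 [295.3 134.3] [271 109  49  52] [[0.513  0.0913 0.062 ]]
blue 647 [348.9 134.2] [325 109  49  52] [[0.5492 0.0923 0.062 ]]
blue 137 [298.  188.5] [292 183  13  12] [[0.5151 0.0543 0.062 ]]
blue 138 [346.2 188.4] [340 183  13  12] [[0.5491 0.0553 0.062 ]]
blue 1300 [322.4 230.4] [270 208 105  33] [[0.5332 0.0238 0.062 ]]
handle 671 [321.1 371.4] [[ 0.5348 -0.072   0.096 ]]
```

View pics/w11c.png

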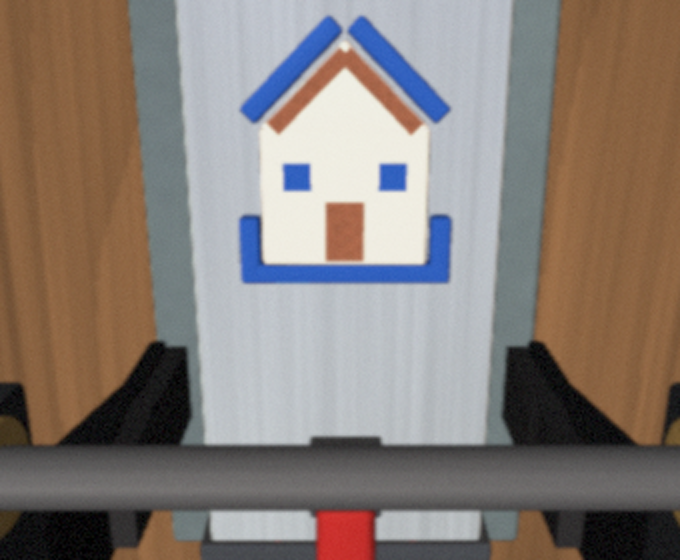

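The tile sits flat and face up in the pocket: windows at (297,177) and (393,177) in the crop, with walls all around it. Next I push the handle home from behind with shut fingers.

```bash
python3 - <<'E'
from h import *;from bench import r
s=r.read_state();plan([.5355,-.112,.152],1.65,5,s)
E
```

```text
[-0.133, -0.001, -0.001] [0.0001, -0.0, 0.0001]
[-0.133, -0.001, -0.001] [0.0001, -0.0, 0.0001]
[-0.133, -0.001, -0.001] [0.0001, -0.0, 0.0001]
[-0.133, -0.001, -0.001] [0.0001, -0.0, 0.0001]
[-0.133, -0.001, -0.001] [0.0001, -0.0, 0.0001]
```

{"fn": "play_rows", "kwargs": {"claw": [1, 1, 1, 1, 1, 1, 1, 1], "delta_pos": [[-0.133, -0.001, 0], [-0.133, -0.001, 0], [-0.133, -0.001, 0], [-0.133, -0.001, 0], [-0.133, -0.001, 0], [0, 0, 0], [0, 0, 0], [0, 0, 0]], "delta_rot": [[0, 0, 0], [0, 0, 0], [0, 0, 0], [0, 0, 0], [0, 0, 0], [0, 0, 0], [0, 0, 0], [0, 0, 0]], "squeeze": 10}}

```text
time: 21.6
ee_pos: [0.5358, -0.1102, 0.1503]
eef_rot: [0.696, 0.718, 0.0, -0.001]
ft_force: [0.3, -0.7, -0.6]
width: 0.0222
grip_force: 0.0
```

{"fn": "play_rows", "kwargs": {"claw": [1, 1, 1, 1, 1, 1, 1, 1], "delta_pos": [[0, 0, 0], [0, 0, 0.1], [0, 0, 0.1], [0, 0, 0.1], [0, 0, 0.08], [0, 0, 0.05], [0, 0, 0], [0, 0, 0]], "delta_rot": [[0, 0, 0], [0, 0, 0], [0, 0, 0], [0, 0, 0], [0, 0, 0], [0, 0, 0], [0, 0, 0], [0, 0, 0]]}}

```text
time: 22.4
ee_pos: [0.5363, -0.1116, 0.0653]
eef_rot: [0.696, 0.718, 0.001, 0.0]
ft_force: [0.0, 0.2, 0.7]
width: 0.0007
grip_force: 0.0
```

{"fn": "play_rows", "kwargs": {"claw": [1, 1, 1, 1, 1, 1, 1, 1], "delta_pos": [[0.03, 0, 0], [0.03, 0, 0], [0.02, 0, 0], [0.03, 0, 0], [0.04, 0, 0], [0.05, 0, 0], [0.05, 0, 0], [0.05, 0, 0]], "delta_rot": [[0, 0, 0], [0, 0, 0], [0, 0, 0], [0, 0, 0], [0, 0, 0], [0, 0, 0], [0, 0, 0], [0, 0, 0]]}}

```text
time: 23.2
ee_pos: [0.5342, -0.0508, 0.0648]
eef_rot: [0.696, 0.718, 0.001, 0.0]
ft_force: [2.1, -1.9, -0.0]
width: 0.0005
grip_force: 1.3
```

{"fn": "play_rows", "kwargs": {"claw": [1, 1, 1, 1, 1, 1, 1, 1], "delta_pos": [[0.05, 0, 0], [0.05, 0, 0], [0.05, 0, 0], [0.05, 0, 0], [0.05, 0, 0], [0.05, 0, 0], [0.04, 0, 0], [0.03, 0, 0]], "delta_rot": [[0, 0, 0], [0, 0, 0], [0, 0, 0], [0, 0, 0], [0, 0, 0], [0, 0, 0], [0, 0, 0], [0, 0, 0]]}}

```text
time: 24.0
ee_pos: [0.5318, 0.023, 0.0647]
eef_rot: [0.696, 0.718, 0.0, -0.0]
ft_force: [1.5, -1.5, -0.4]
width: 0.0005
grip_force: 1.2
```

Contact is good at about 2 N, with about 39 mm to go.

{"fn": "play_rows", "kwargs": {"claw": [1, 1, 1, 1, 1, 1, 1, 1], "delta_pos": [[0.03, 0, 0], [0.03, 0, 0], [0.03, 0, 0], [0.03, 0, 0], [0.02, 0, 0], [0.02, 0, 0], [0.01, 0, 0], [0, 0, 0]], "delta_rot": [[0, 0, 0], [0, 0, 0], [0, 0, 0], [0, 0, 0], [0, 0, 0], [0, 0, 0], [0, 0, 0], [0, 0, 0]]}}

```text
time: 24.8
ee_pos: [0.5308, 0.0566, 0.0648]
eef_rot: [0.696, 0.718, 0.001, -0.0]
ft_force: [-0.6, 0.7, -0.3]
width: 0.0001
grip_force: 0.0
```

{"fn": "play_rows", "kwargs": {"claw": [1, 1, 1, 1], "delta_pos": [[0.01, 0, 0], [0.01, 0, 0], [0, 0, 0], [0, 0, 0]], "delta_rot": [[0, 0, 0], [0, 0, 0], [0, 0, 0], [0, 0, 0]]}}

```text
time: 25.2
ee_pos: [0.5307, 0.0595, 0.0648]
eef_rot: [0.697, 0.717, 0.0, 0.0]
ft_force: [-0.7, -4.2, 0.9]
width: 0.0005
grip_force: 2.2
```

{"fn": "play_rows", "kwargs": {"claw": [1, 1, 1, 1, 1], "delta_pos": [[0.01, 0, 0], [0.01, 0, 0], [0.01, 0, 0], [0, 0, 0], [0, 0, 0]], "delta_rot": [[0, 0, 0], [0, 0, 0], [0, 0, 0], [0, 0, 0], [0, 0, 0]]}}

```text
time: 25.7
ee_pos: [0.5307, 0.0595, 0.0648]
eef_rot: [0.698, 0.716, -0.003, 0.002]
ft_force: [-3.2, -23.1, 6.0]
width: 0.0004
grip_force: 11.4
```

The carriage is firmly on the home stop: 23 N and no further motion. Now I back off, rise and check.

{"fn": "play_rows", "kwargs": {"claw": [1, 1, 1, 1, 1, 1, 1, 1], "delta_pos": [[-0.05, 0, 0], [-0.1, 0, 0], [-0.15, 0, 0], [-0.15, 0, -0.1], [-0.1, 0, -0.2], [0, 0, -0.2], [0, 0, 0], [0, 0, 0]], "delta_rot": [[0, 0, 0], [0, 0, 0], [0, 0, 0], [0, 0, 0], [0, 0, 0], [0, 0, 0], [0, 0, 0], [0, 0, 0]]}}

```text
time: 26.5
ee_pos: [0.5345, -0.0433, 0.1655]
eef_rot: [0.696, 0.718, 0.001, 0.001]
ft_force: [-0.1, -0.1, -0.4]
width: 0.0007
grip_force: 0.0
```

```bash
python3 - <<'E'
from h import *;from bench import r;import pickle
s,c=snap(r,'w12')
h=hsv(c);H,S,V=[h[...,i].astype(int) for i in range(3)]
for a,ce,b,m in blobs(((H<6)|(H>174))&(S>150)&(V>190),150): print('handle',a,ce,plane(c,[ce],.096).round(4))
d=pickle.load(open('c0.pkl','rb'))
t=r.camera('top');sc=r.camera('scene')
for n,a in(('top',t),('scene',sc)):
    for c2,l in((d[n],'before'),(a,'after')):
        h=hsv(c2);S,V=h[...,1].astype(int),h[...,2].astype(int)
        print(n,l,[(x[0],x[1].tolist()) for x in blobs((S<40)&(V>200),300) if x[0]<1000])
E
```

```text
w12 26.5 [ 0.5345 -0.0433  0.1655] toolx [-0.031  1.     0.001] tooly [1.    0.031 0.003] F [-0.1 -0.1 -0.4] [ 0.5   0.22 -0.56  1.75  0.13  1.2  -0.07]
handle 1562 [322.4  31.8] [[0.5305 0.0854 0.096 ]]
top before [(np.int32(404), [384.9, 253.3]), (np.int32(407), [430.8, 280.1]), (np.int32(424), [379.4, 320.0])]
top after [(np.int32(390), [430.7, 280.0]), (np.int32(414), [379.3, 320.0])]
scene before [(np.int32(347), [253.7, 209.7]), (np.int32(435), [200.6, 247.4]), (np.int32(465), [249.2, 267.4])]
scene after [(np.int32(467), [487.2, 183.0]), (np.int32(401), [472.6, 207.7]), (np.int32(871), [431.1, 212.8]), (np.int32(349), [253.8, 209.7]), (np.int32(439), [200.6, 247.3])]
```

```bash
python3 -c "
from bench import r
print(r.close_job())"
```

```text
the job is handed in; nothing more can be done
None
```

The job is handed in, with no verdict returned: I pulled the carriage out to its loading stop, set the house tile face up and flat in its pocket and let go, and pushed the carriage home until it stopped at 23 N, all by 26.5 s of the 69 s; the round and oblong tiles are where they were, and I did not re-measure the jar, bottle, gnome and brush.

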